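Slide the cut truffle under the inspection microscope

TASK

Take the carrier that holds the cut black truffle by its upright handle, set it down on the front part of the microscope's stage with the handle towards the stage's front edge and the truffle still short of the objective, then slide it straight in until the truffle is centred under the objective, and let go. Do not bump the microscope's head, and leave the other two carriers where they are.

Things in the scene. Friction and masses are not known exactly. Their poses are not given: they have to be found in the camera images.
- cut_grip (a point): Carrier to move: loose plate 200x60x6 mm, 0.2-0.35 kg, on a 3 mm blue mat; black upright grip block (40 along x, 12 across y, 60 tall) at one end, cut half of a black truffle (brown veined face up, 50 wide) at the other. Point: grip block's centre, 36 above the underside; x points to the truffle, z up. Truffle's centre at x=140, top 32 above the underside; plate spans x=-25 to 175.
- head: Fixed white microscope's head. Origin: centre of the underside of its black objective (48 dia, 50 tall; 80 dia body above, up to z=240). x points from the stage's front edge (robot side) inward, z up. Stage: flat grey slab, 20 mm high, its top at z=-45, x=-190 to 110, y=-110 to 110, no rim. Column 32 dia at x=75, y=82, its arm above z=60. A carrier on the stage clears the objective by 13 mm.
- whole: Bystander carrier of the same make on the same mat, with a whole round black truffle (48 mm across, no cut face). Origin: underside of the plate, half-way between grip block and truffle (70 mm from each); x points from handle to truffle, z up.
- pale: Bystander carrier of the same make on the same mat, with a cut cream-coloured truffle half, 50 mm across. Origin: underside of the plate, half-way between grip block and truffle (70 mm from each); x points from handle to truffle, z up.
Things that resemble listed ones, but are neither listed nor needed, are in the scene too. Leave any red look-alike of the part that bears cut_grip alone.

How it is judged (in metres and radians):
On the way:
1. the carrier is on the stage (within 10 mm), handle to the front within 15 degrees, its truffle's centre 35 to 160 mm short of the objective's axis and within 40 mm of it sideways (x of head in the frame of cut_grip between 0.175 and 0.3 m and y of head in the frame of cut_grip between -0.04 and 0.04 m and z of cut_grip in the frame of head between -0.019 and 0.001 m and angle between the x axis of cut_grip and the x axis of head, either way round below 0.26 rad and x of cut_grip in the frame of head below -0.1 m), for 0.2 s.
At the end, for the whole second after the job is handed in: The cut truffle's carrier lies flat on the stage, released and staying there, the truffle's centre within 15 mm of the objective's axis along and across the carrier, handle to the stage's front, the carrier in line with the microscope within 15 degrees (x of head in the frame of cut_grip between 0.125 and 0.155 m and y of head in the frame of cut_grip between -0.015 and 0.015 m and z of cut_grip in the frame of head between -0.015 and -0.003 m and x of cut_grip in the frame of head below -0.1 m and angle between the x axis of cut_grip and the x axis of head, either way round below 0.26 rad and angle between cut_grip's own z axis and vertical below 0.06 rad); the robot touches nothing.
It fails at once if the microscope's head is bumped (more than 3 N) (contact force between head and anything else above 3 N).
It fails at once if another carrier is moved more than 30 mm (distance of any of whole, pale from where it was at the start of the episode above 0.03 m).
It also fails if it takes over 43 s, if anything falls off the work surface, if the arm or the gripper's body presses on something with over 40 N, if the wrist force passes 120 N, or if a joint passes its speed limit or range.

ROBOT

A 6-joint arm with a two-finger parallel gripper is mounted at the origin on the work surface. World frame = base frame: x ahead of the robot, y to its left, z up, the work surface at z = 0. Lengths are in mm, angles in rad, forces in N, time in s.
With the tool pointing down it reaches from about 275 to 875 mm from the base axis. Payload 12.5 kg.
Tool frame: the origin (TCP) lies midway between the tips of the shut fingers; the grasp point (between the pads) lies 19 mm behind it; z points along the fingers, y is the line along which they close (so a half turn about z gives the same grasp; the last joint's range is limited). The gripper opens to 85 mm and grips with 20 to 120 N. Pads are 22 mm wide; open, the fingers measure 114 mm over their backs; the gripper's body (76 mm by 85 mm) begins 54 mm behind the grasp point. The pads swing forward as they close: fully open they stand 13 mm farther back than shut.
Start: joints at [-0.085, 0.351, 1.652, -0, 1.139, -0.085], TCP at [549.986, 0.027, 231.29] pointing down, gripper open.
Joint ranges: [-2.75, 2.75], [-0.79, 2.1], [0.01, 2.65], [-1.57, 4.71], [0.07, 3.14], [-2.87, 2.87]. Speed limits (rad/s): [2.22, 2.22, 2.79, 3.14, 3.14, 3.14].

INTERFACE

Orientations are given as a unit quaternion [w, x, y, z].
In Python, from station import manip, read_camera gives the robot as it stands. The module is installed in compiled form; this text tells all that it offers.
- The arm moves only by the tool jog_arm, never from a script. Its argument "motion" is a list of rows, each a list of 5 numbers: the shift along the tool's x, y, z in m, then the turn about the tool's z in rad, then the opening in per cent of the stroke, from 0 (shut) to 100 (fully open). In form: [[x, y, z, yaw, gripper], ...]. A call has 1 to 10 rows; each row shifts and turns the commanded pose from where the row before left it, along the tool's axes as they then stand; what a row does not reach is not made up. A row lasts 1/8 s, in which the tool goes at most 62.5 mm and 10.7 degrees, less where a joint would pass 70% of its speed; a pose out of reach is approached as far as the arm can. A call is refused whole if a number of a shift passes 0.0625 or a number of a turn 0.188, either way. A call with a gripper value outside its range is refused whole. The fingers move at their own pace and stop on an object; the grip force is fixed at half the most. Time passes only in rows, so rows that do not move let the fingers close. It gives the time, the measured TCP pose, the force, the opening and the grip force at its end, in the units of the state.
- manip.sense(): the state, without advancing time (a new reading comes with each control period).
- read_camera(name): name is "scene" or "side" or "wrist"; returns a dict with "img" (420x560x3 uint8, red, green, blue), "z_map" (420x560 float32, mm along the optical axis (not along the pixel's ray), 0 where there is no reading), "mtx" (3x3 intrinsics, pixels), "extrinsics" (4x4, takes a point from world to camera coordinates); the wrist camera has in their place "T_tool_cam" (4x4, takes a point from camera to tool coordinates, whose origin is the TCP and whose axes are the flange's). Camera axes: x right, y down, z forward; pixel columns grow to the right and rows downward; lengths in mm; the calibration is good to about 2 mm. A picture is of the moment at which its call begins: read the wrist's pose just before it.
- manip.close_job(): hands the job in; it is judged then, once.
The state is a dict: "time_s": time; "joint_pos": joint angles; "qvel": joint speeds; "joint_torque": joint torques, N m; "eef_pos": TCP position; "orientation": TCP orientation; "contact_force": force on the tool from outside, world axes, zero at the start; "moment": the same for the moment, N m; "gripper_width": opening from 0.0 (shut) to 1.0 (fully open); "finger_force": force on a finger pad.
Only numpy, scipy, OpenCV 4.12 (cv2) and the standard library are available. Lean on these libraries where they do the work, as an engineer would, in place of code of your own. Each camera call takes 0.05 s, during which the arm holds its last target. There are 200 camera calls.

## Working session

There is one attempt and no reset: what is moved stays moved. The work goes in short steps, Python scripts to look and compute and a tool call to move; the robot and the scene stay as the last step left them, time stands still between calls to the robot, and variables do not carry over. Pictures are saved under pics/ and viewed, at most 10 in all, crops included, and the job is handed in when it is done.

Besides the shell and the picture viewer there is one more tool, called after "Call:" by a JSON object that holds its "api" and its "payload". jog_arm: Moves the arm, as the interface text tells. Its arguments: {"type":"object","properties":{"motion":{"type":"array","items":{"type":"array","items":{"type":"number"}}}},"required":["motion"]}

```bash
mkdir -p pics; cat > h.py <<'E'
import numpy as np, cv2
from station import manip, read_camera
def cloud(c):
    z=c["z_map"].astype(float); K=c["mtx"]; v,u=np.mgrid[:z.shape[0],:z.shape[1]]
    p=np.stack([(u-K[0,2])/K[0,0]*z,(v-K[1,2])/K[1,1]*z,z,np.ones_like(z)],-1)
    w=p@np.linalg.inv(c["extrinsics"]).T
    w=w[...,:3]; w[z==0]=np.nan
    return w
E
python3 - <<'E'
from h import *
for n in("scene","side"):
    c=read_camera(n); cv2.imwrite(f"pics/{n}0.png",c["img"][...,::-1]); np.savez(n+"0.npz",**{k:c[k] for k in("img","z_map","mtx","extrinsics")})
    print(n,np.linalg.inv(c["extrinsics"])[:3].round(2))
print(manip.sense())
E
```

```text
scene [[ 4.80000e-01  5.20000e-01 -7.00000e-01  1.18587e+03]
 [ 8.80000e-01 -2.90000e-01  3.90000e-01 -4.78970e+02]
 [ 0.00000e+00 -8.00000e-01 -6.00000e-01  7.23880e+02]]
side [[ 9.9000e-01 -8.0000e-02  8.0000e-02  3.7303e+02]
 [-1.1000e-01 -7.2000e-01  6.8000e-01 -9.5797e+02]
 [-0.0000e+00 -6.9000e-01 -7.2000e-01  1.0113e+03]]
{'time_s': 0.1, 'joint_pos': array([-8.46030076e-02,  3.51155369e-01,  1.65235787e+00, -2.93793264e-06,
        1.13907236e+00, -8.45979796e-02]), 'qvel': array([ 1.35252331e-04, -3.57565019e-04, -2.31968834e-03,  7.32702263e-04,
        8.11904462e-04,  7.35352066e-05]), 'joint_torque': array([ 7.48983075e-04, -5.06837368e+01, -2.91875267e+01, -4.43532826e-05,
        2.64409253e-03,  5.99887670e-06]), 'eef_pos': array([5.49710814e+02, 4.77363759e-02, 2.30827875e+02]), 'orientation': array([-3.78607762e-04,  7.07108037e-01,  7.07105351e-01, -3.21158689e-04]), 'contact_force': array([-0.08216845,  0.58446408, -0.10125434]), 'moment': array([ 0.00520167,  0.00773421, -0.03431601]), 'finger_force': 0.0, 'gripper_width': 0.9997179276312492}
```

View pics/scene0.png

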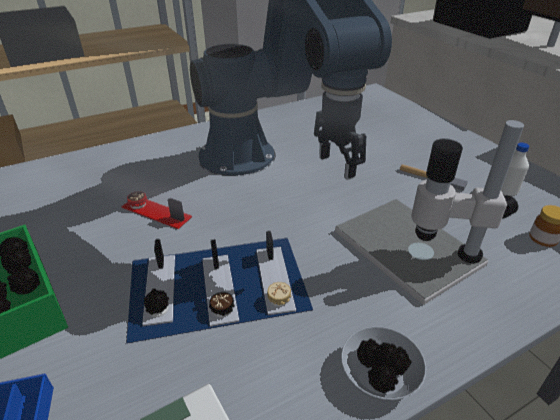

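View pics/side0.png

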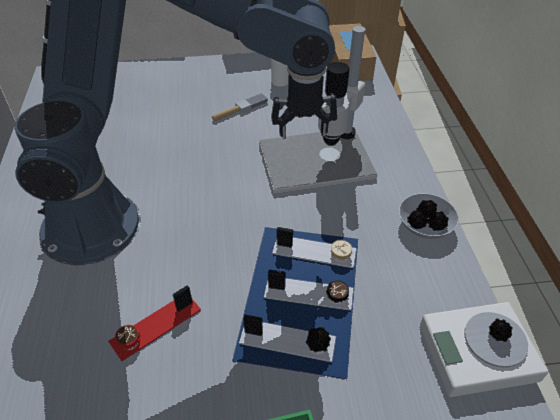

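Candidates in the scene image: the left carrier (157,301) holds a whole black truffle. The middle one (221,303) holds a cut truffle with a brown veined face. The right one (279,292) is cream, and the one at (137,200) is the red look-alike. The middle carrier (side image: handle 277,280, truffle 339,291) fits the description. I'll confirm it in a crop and measure.

```bash
python3 - <<'E'
from h import *
L={n:dict(np.load(n+"0.npz")) for n in("scene","side")}
im=L["side"]["img"][225:370,235:365,::-1]; a=cv2.resize(im,None,fx=3.8,fy=3.8,interpolation=cv2.INTER_CUBIC); cv2.imwrite("pics/crop.png",a)
for n,c in L.items():
    w=cloud(c); img=c["img"].astype(int); hsv=cv2.cvtColor(c["img"],cv2.COLOR_RGB2HSV)
    # handle tops: dark, z 55..75 in mat zone
    roi=(w[...,0]>250)&(w[...,0]<700)&(w[...,1]<-60)
    m=(roi&(w[...,2]>25)&(w[...,2]<80)&(img.max(-1)<60)).astype(np.uint8)
    k,l,s,ct=cv2.connectedComponentsWithStats(m)
    for i in range(1,k):
        if s[i,4]>25:
            p=w[l==i]; print(n,"dark",ct[i].round(),s[i,4],p.min(0).round(),p.max(0).round(),np.median(p,0).round(1))
    # white plates
    m=(roi&(w[...,2]>4)&(w[...,2]<16)&(hsv[...,1]<60)&(hsv[...,2]>110)).astype(np.uint8)
    k,l,s,ct=cv2.connectedComponentsWithStats(m)
    for i in range(1,k):
        if s[i,4]>150:
            p=w[l==i]; r=cv2.minAreaRect(p[:,:2].astype(np.float32)); print(n,"plate",ct[i].round(),s[i,4],np.round(r[0],1),np.round(r[1],1),round(r[2],2),np.median(p[:,2]).round(1))
    m=((w[...,0]>350)&(w[...,1]>-100)&(w[...,2]>13)&(w[...,2]<26)).astype(np.uint8)
    k,l,s,ct=cv2.connectedComponentsWithStats(m)
    for i in range(1,k):
        if s[i,4]>800:
            p=w[l==i]; r=cv2.minAreaRect(p[:,:2].astype(np.float32)); print(n,"stage",ct[i].round(),s[i,4],np.round(r[0],1),np.round(r[1],1),round(r[2],2),np.median(p[:,2]).round(1),cv2.boxPoints(r).round())
    for lo,hi in((66,78),(68,72),(80,100),(120,200),(200,240),(260,300)):
        p=w[(w[...,0]>400)&(w[...,1]>60)&(w[...,2]>lo)&(w[...,2]<hi)]; 
        if len(p): print(n,lo,hi,len(p),p.min(0).round(),p.max(0).round())
E
```

```text
scene dark [179. 212.] 51 [ 251. -285.   26.] [ 267. -270.   54.] [ 260.  -277.5   36.5]
scene dark [269. 244.] 127 [ 475. -145.   25.] [ 513. -127.   73.] [ 507.2 -138.6   57.7]
scene dark [158. 252.] 155 [ 380. -380.   25.] [ 416. -360.   72.] [ 409.5 -370.9   56.4]
scene dark [214. 252.] 120 [ 442. -268.   26.] [ 478. -250.   72.] [ 473.9 -260.9   60. ]
scene dark [ 27. 288.] 178 [ 380. -664.   57.] [ 412. -611.   80.] [ 405.6 -633.6   73.6]
scene dark [  4. 293.] 30 [ 391. -679.   62.] [ 407. -671.   80.] [ 402.1 -673.7   74.5]
scene dark [156. 301.] 452 [ 509. -439.   26.] [ 551. -389.   60.] [ 538.5 -415.4   47.3]
scene dark [221. 304.] 175 [ 568. -321.   25.] [ 619. -272.   40.] [ 607.4 -299.1   35.2]
scene plate [274. 270.] 743 [ 537.  -148.3] [ 59.5 146.1] 70.51 10.4
scene plate [166. 269.] 363 [ 408.7 -369.5] [52.  93.3] 70.8 10.2
scene plate [222. 277.] 426 [ 505.9 -265.4] [48.7 83.9] 74.09 10.3
scene plate [285. 307.] 198 [ 649.7 -176.2] [37.7 76. ] 19.37 10.1
scene plate [228. 316.] 231 [ 607.5 -283.7] [45.6 90.5] 33.67 10.0
scene plate [162. 316.] 275 [ 538.8 -417.6] [5
[... 908 characters left out ...]
339.] 458 [ 500. -438.   26.] [ 549. -390.   59.] [ 523.4 -421.7   48.1]
side plate [312. 250.] 766 [ 562.2 -155.7] [ 67.1 112.8] 71.66 8.9
side plate [298. 287.] 432 [ 512.5 -258.6] [77.9 52.7] 5.91 8.9
side plate [270. 332.] 315 [ 432.8 -374.9] [50.9 41.3] 78.79 8.7
side stage [314. 161.] 4826 [624.4 179.9] [301.  227.3] 5.19 19.9 [[464. 279.]
 [485.  53.]
 [785.  80.]
 [764. 307.]]
side 66 78 251 [541. 160.  66.] [1671.  964.   78.]
side 68 72 80 [541. 165.  68.] [1665.  964.   72.]
side 80 100 1163 [541. 156.  80.] [1668.  931.  100.]
side 120 200 903 [624. 140. 120.] [1659.  843.  200.]
side 200 240 285 [632. 145. 200.] [747. 269. 240.]
side 260 300 473 [635. 151. 260.] [748. 280. 300.]
```

View pics/crop.png

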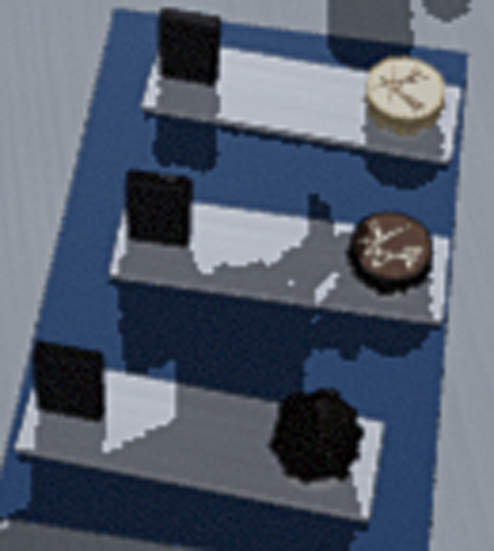

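The crop confirms it: the middle carrier (crop 390,250) carries the dark truffle with the brown veined cut face. Next I refine the handle and head poses.

```bash
python3 - <<'E'
from h import *
from scipy.optimize import least_squares
for n in("scene","side"):
    c=dict(np.load(n+"0.npz")); w=cloud(c); img=c["img"].astype(int)
    q=(abs(w[...,0]-459)<35)&(abs(w[...,1]+259)<25)
    p=w[q&(w[...,2]>64)&(w[...,2]<76)&(img.max(-1)<70)]
    print(n,"top",len(p),np.median(p,0),cv2.minAreaRect(p[:,:2].astype(np.float32)))
    p=w[(np.hypot(w[...,0]-593,w[...,1]+297)<40)&(w[...,2]>31)&(w[...,2]<42)]
    print(n,"truffle",len(p),((p.min(0)+p.max(0))/2).round(1),np.ptp(p,axis=0).round(),cv2.minEnclosingCircle(p[:,:2].astype(np.float32)))
    for lo,hi,R in((72,112,24),(120,160,40),(160,220,40)):
        p=w[(np.hypot(w[...,0]-665,w[...,1]-182)<60)&(w[...,2]>lo)&(w[...,2]<hi)][:,:2]
        if len(p)<20: print(n,lo,len(p)); continue
        r=least_squares(lambda t:np.hypot(*(p-t).T)-R,[665,182],loss="soft_l1",f_scale=2); print(n,lo,len(p),r.x.round(1),np.median(abs(r.fun)).round(2))
E
```

```text
scene top 57 [ 461.16013512 -258.56584135   69.81434086] ((459.6950378417969, -258.11749267578125), (10.573714256286621, 37.81597900390625), 74.3423843383789)
scene truffle 386 [ 591.5 -296.4   35.8] [52. 49.  9.] ((591.760009765625, -297.7109069824219), 26.53842544555664)
scene 72 225 [663.  184.3] 0.86
scene 120 617 [663.8 184.9] 1.09
scene 160 1230 [663.6 187. ] 2.91
side top 85 [ 456.93433717 -257.47580759   67.86981637] ((457.6977233886719, -256.58184814453125), (13.50800609588623, 39.65908432006836), 72.64326477050781)
side truffle 336 [ 591.2 -295.1   36.2] [49. 50. 10.] ((591.191650390625, -295.62640380859375), 25.775312423706055)
side 72 132 [664.3 185.3] 1.23
side 120 250 [664.5 185.2] 1.0
side 160 343 [664.1 188.2] 3.58
```

Call:
{"api": "jog_arm", "payload": {"motion": [[-0.05,-0.018,0,-0.18,100],[-0.05,0,0,-0.18,100],[-0.05,0,0,-0.18,100],[-0.04,0,0,-0.18,100],[0,0,0,-0.18,100],[0,0,0,-0.18,100],[0,0,0,-0.18,100],[0,0,0,-0.04,100]]}}

```text
time_s: 1.1
eef_pos: [578.9, -180.1, 230.9]
orientation: [-0.0, 0.134, 0.991, 0.0]
contact_force: [0.5, -0.3, -0.0]
gripper_width: 0.999
finger_force: 0.0
```

Call:
{"api": "jog_arm", "payload": {"motion": [[0.048,-0.053,0,0.01,70],[0.047,-0.053,0,0,70],[0,0,0.05,0,70],[0,0,0.05,0,70],[0,0,0.02,0,70],[0,0,0,0,70],[0,0,0,0,70]]}}

```text
time_s: 1.98
eef_pos: [473.9, -247.1, 112.2]
orientation: [0.001, 0.14, 0.99, -0.0]
contact_force: [0.3, 0.2, 0.3]
gripper_width: 0.7
finger_force: 0.0
```

```bash
python3 - <<'E'
from h import *
s=manip.sense(); print(s["eef_pos"],s["orientation"])
a=read_camera("wrist"); b=read_camera("side"); print(a["T_tool_cam"].round(2))
cv2.imwrite("pics/m1.png",np.vstack([a["img"],b["img"][120:300]])[...,::-1])
E
```

```text
[ 473.8895655  -247.09481156  112.21114077] [ 5.44812885e-04  1.40329616e-01  9.90104661e-01 -2.47761177e-04]
[[   0.     -0.96   -0.3    75.3 ]
 [   1.      0.      0.      0.22]
 [  -0.     -0.3     0.96 -142.93]
 [   0.      0.      0.      1.  ]]
```

View pics/m1.png

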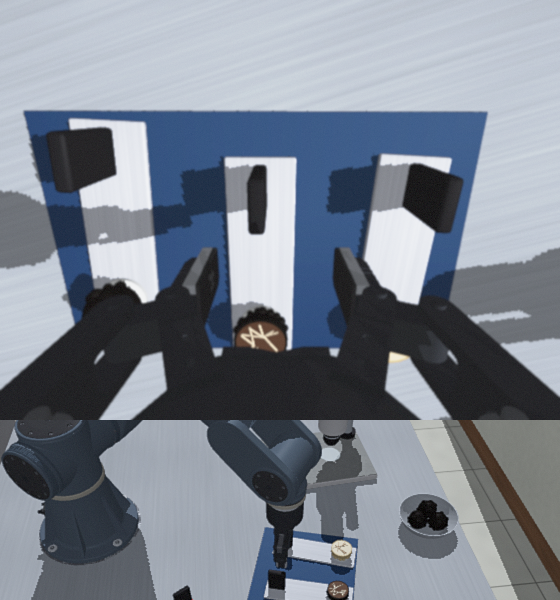

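The wrist view shows the handle at (257,200), left of the finger midline at about 277. That agrees with the calculated remainder, so I correct sideways first and then descend.

Call:
{"api": "jog_arm", "payload": {"motion": [[0.012,-0.014,0,0,70],[0,0,0,0,70],[0,0,0.03,0,70],[0,0,0.03,0,70],[0,0,0.024,0,70],[0,0,0,0,70],[0,0,0,0,70]]}}

```text
time_s: 2.95
eef_pos: [458.4, -257.3, 28.2]
orientation: [0.001, 0.14, 0.99, -0.0]
contact_force: [0.3, 0.1, 0.2]
gripper_width: 0.699
finger_force: 0.0
```

```bash
python3 - <<'E'
from h import *
a=read_camera("wrist"); b=read_camera("side"); print(manip.sense()["eef_pos"])
cv2.imwrite("pics/m2.png",np.vstack([a["img"],b["img"][180:360]])[...,::-1])
E
```

```text
[ 458.58487676 -257.39718164   28.47075452]
```

View pics/m2.png

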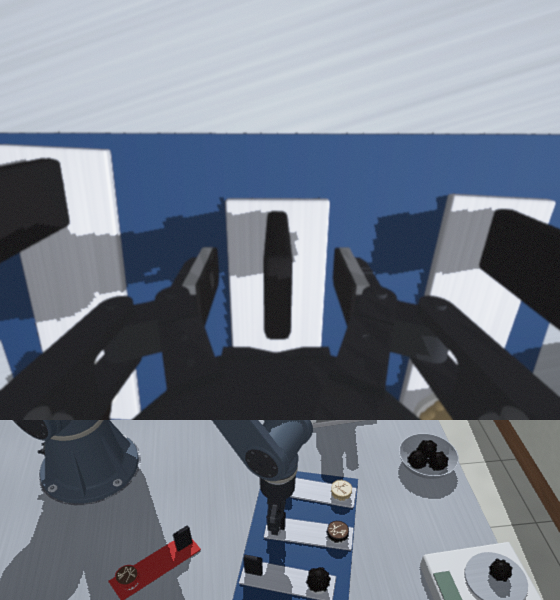

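The handle (277,275) is centred between the pads and aligned with them. Closing the gripper and lifting.

Call:
{"api": "jog_arm", "payload": {"motion": [[0,0,0,0,0],[0,0,0,0,0],[0,0,0,0,0],[0,0,0,0,0],[0,0,0,0,0],[0,0,0,0,0],[0,0,-0.01,0,0],[0,0,-0.02,0,0],[0,0,-0.03,0,0],[0,0,-0.03,0,0]]}}

```text
time_s: 4.3
eef_pos: [457.6, -256.7, 118.3]
orientation: [-0.0, 0.14, 0.99, 0.0]
contact_force: [1.0, -0.4, -2.8]
gripper_width: 0.13
finger_force: 58.4
```

```bash
python3 - <<'E'
from h import *
s=manip.sense(); b=read_camera("side"); c=read_camera("scene"); print(s["eef_pos"],s["contact_force"],s["finger_force"],s["gripper_width"])
cv2.imwrite("pics/m3.png",np.vstack([b["img"][150:360],c["img"][180:360]])[...,::-1])
E
```

```text
[ 457.62163158 -256.67521082  118.27726641] [ 1.04247509 -0.41480043 -2.76048145] 58.38516354560852 0.13046263475351613
```

View pics/m3.png

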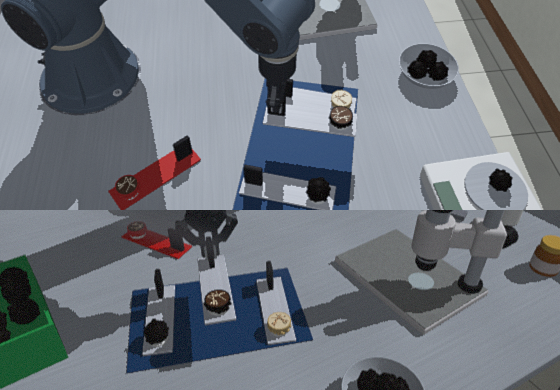

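```bash
python3 - <<'E'
from h import *
for n in("scene","side"):
    w=cloud(read_camera(n))
    for R,cx,cy in((25,591,-295),(20,510,-272)):
        p=w[(np.hypot(w[...,0]-cx,w[...,1]-cy)<R)&(w[...,2]>70)]
        print(n,len(p),np.percentile(p[:,2],[5,50,95]).round(1), ((p.min(0)+p.max(0))/2).round(1))
E
```

```text
scene 470 [102.5 128.6 130.8] [ 591.1 -295.2  116.6]
scene 1220 [102.4 341.1 409.9] [ 509.6 -271.6  259.3]
side 468 [ 98.6 124.8 128.5] [ 591.1 -295.2  112.5]
side 482 [ 97.4 299.9 407.4] [ 509.9 -271.6  254.5]
```

Call:
{"api": "jog_arm", "payload": {"motion": [[0,0,-0.03,0,0],[0,0,0,-0.12,0],[0,0,0,-0.12,0],[0,0,0,-0.127,0],[0,0,0,0,0]]}}

```text
time_s: 5.12
eef_pos: [457.4, -256.6, 145.9]
orientation: [-0.001, -0.042, 0.999, 0.001]
contact_force: [-0.3, -0.8, -2.4]
gripper_width: 0.129
finger_force: 58.8
```

Call:
{"api": "jog_arm", "payload": {"motion": [[0,0.02,0,0,0],[0,0.035,0,0,0],[0,0.05,0,0,0],[0,0.055,0,0,0],[0,0.055,0,0,0],[0,0.055,0,0,0],[0,0.055,0,0,0],[-0.003,0.045,0,0,0],[0,0.033,0,0,0],[0,0.018,0,0,0]]}}

```text
time_s: 6.38
eef_pos: [423.7, 164.8, 146.9]
orientation: [-0.0, -0.042, 0.999, 0.0]
contact_force: [-0.0, -0.5, -2.5]
gripper_width: 0.136
finger_force: 58.8
```

Call:
{"api": "jog_arm", "payload": {"motion": [[0,0,0,0,0],[0,0,0,0,0]]}}

```text
time_s: 6.62
eef_pos: [424.6, 162.6, 147.1]
orientation: [-0.0, -0.042, 0.999, -0.0]
contact_force: [0.7, 0.0, -2.1]
gripper_width: 0.135
finger_force: 58.9
```

```bash
python3 - <<'E'
from h import *
s=manip.sense(); print(s["eef_pos"],s["orientation"])
for n in("scene","side"):
    c=read_camera(n); w=cloud(c)
    cv2.imwrite("pics/m4%s.png"%n,c["img"][...,::-1])
    p=w[(np.hypot(w[...,0]-(s["eef_pos"][0]+139.5),w[...,1]-s["eef_pos"][1]-12)<40)&(w[...,2]>145)&(w[...,2]<165)]
    print(n,len(p),((p.min(0)+p.max(0))/2).round(1),np.ptp(p,axis=0).round(),np.median(p,0).round(1))
E
```

```text
[424.56340429 162.56563195 147.07814765] [-3.24244831e-04 -4.22627958e-02  9.99106473e-01 -8.39678369e-05]
scene 272 [562.  172.9 152. ] [54. 52. 14.] [566.1 168.2 155.4]
side 205 [562.8 174.6 152.3] [48. 55. 14.] [562.6 168.2 153.9]
```

Call:
{"api": "jog_arm", "payload": {"motion": [[0,0.001,0.02,0,0],[0,0.001,0.03,0,0],[0,0,0.03,0,0],[0,0,0.015,0,0],[0,0,0,0,0],[0,0,0.003,0,0],[0,0,0.002,0,0],[0,0,0,0,0]]}}

```text
time_s: 7.72
eef_pos: [425.1, 164.8, 47.6]
orientation: [0.0, -0.043, 0.999, 0.0]
contact_force: [0.5, -0.8, -1.9]
gripper_width: 0.131
finger_force: 58.9
```

Call:
{"api": "jog_arm", "payload": {"motion": [[0,0,0.001,0,0],[0,0,0.001,0,0],[0,0,0,0,0],[0,0,0,0,0]]}}

```text
time_s: 8.22
eef_pos: [424.9, 164.8, 45.3]
orientation: [-0.0, -0.043, 0.999, -0.0]
contact_force: [-0.0, -0.2, -2.9]
gripper_width: 0.131
finger_force: 58.9
```

Call:
{"api": "jog_arm", "payload": {"motion": [[0,0,0.001,0,0],[0,0,0,0,0],[0,0,0,0,0]]}}

```text
time_s: 8.6
eef_pos: [424.9, 164.8, 44.5]
orientation: [0.0, -0.043, 0.999, 0.0]
contact_force: [-4.5, -0.6, 6.3]
gripper_width: 0.134
finger_force: 60.1
```

Call:
{"api": "jog_arm", "payload": {"motion": [[0,0,0.0007,0,0],[0,0,0,0,0],[0,0,0,0,0]]}}

```text
time_s: 8.98
eef_pos: [424.8, 164.8, 44.3]
orientation: [0.0, -0.043, 0.999, 0.0]
contact_force: [-8.5, -1.8, 15.7]
gripper_width: 0.132
finger_force: 61.9
```

The carrier is on the stage. I ease off the pressure and measure before sliding.

Call:
{"api": "jog_arm", "payload": {"motion": [[0,0,-0.0007,0,0],[0,0,0,0,0],[0,0,0,0,0]]}}

```text
time_s: 9.35
eef_pos: [425.0, 164.8, 44.5]
orientation: [0.0, -0.043, 0.999, 0.0]
contact_force: [-3.8, -0.9, 7.6]
gripper_width: 0.131
finger_force: 60.1
```

```bash
python3 - <<'E'
from h import *
s=manip.sense(); e=s["eef_pos"]; print(e,s["orientation"],s["contact_force"])
for n in("scene","side"):
    c=read_camera(n); w=cloud(c)
    p=w[(np.hypot(w[...,0]-(e[0]+138),w[...,1]-e[1]-11)<40)&(w[...,2]>44)&(w[...,2]<62)]
    print(n,len(p),((p.min(0)+p.max(0))/2).round(1),np.ptp(p,axis=0).round(),np.percentile(p[:,2],[50,95]))
    p=w[(abs(w[...,0]-e[0]-70)<35)&(abs(w[...,1]-e[1]-6)<20)&(w[...,2]>15)&(w[...,2]<45)]
    if len(p)>20: print("plate",len(p),np.median(p,0).round(1),np.linalg.lstsq(np.c_[p[:,:2]-e[:2],np.ones(len(p))],p[:,2],rcond=None)[0].round(4))
E
```

```text
[424.98509693 164.79457408  44.48894568] [ 8.17220996e-05 -4.26785651e-02  9.99088851e-01  2.71273240e-05] [-3.79601261 -0.92474884  7.63615667]
scene 251 [562.5 174.8  51. ] [52. 50. 13.] [53.90019008 55.95131028]
plate 233 [493.7 169.2  27.9] [6.50000e-03 1.70000e-03 2.74394e+01]
side 193 [563.1 176.4  51. ] [50. 55. 14.] [52.10954529 55.73068496]
plate 228 [494.6 171.3  25.8] [9.10000e-03 3.16000e-02 2.48978e+01]
```

Call:
{"api": "jog_arm", "payload": {"motion": [[-0.008,0,0,0,0],[-0.012,0,0,0,0],[-0.012,0,0,0,0],[-0.012,0,0,0,0],[-0.012,0,0,0,0],[-0.012,0,0,0,0],[-0.012,0,0,0,0],[0,0,0,0,0],[0,0,0,0,0]]}}

```text
time_s: 10.58
eef_pos: [505.4, 171.7, 44.6]
orientation: [0.001, -0.043, 0.999, 0.0]
contact_force: [4.1, 1.3, 3.3]
gripper_width: 0.131
finger_force: 59.9
```

```bash
python3 - <<'E'
from h import *
s=manip.sense(); e=s["eef_pos"]; print(e,s["orientation"],s["contact_force"])
a=read_camera("side")["img"]; b=read_camera("scene")["img"]
f=lambda i:cv2.resize(i,(560,350),interpolation=cv2.INTER_CUBIC)
cv2.imwrite("pics/m5.png",np.vstack([cv2.resize(a[60:220,220:420],(560,300)),cv2.resize(b[120:310,320:520],(560,300))])[...,::-1])
E
```

```text
[505.40774615 171.71882719  44.64548293] [ 1.06096197e-03 -4.26351996e-02  9.99090126e-01  1.84318028e-04] [4.08144874 1.32563476 3.2832095 ]
```

View pics/m5.png

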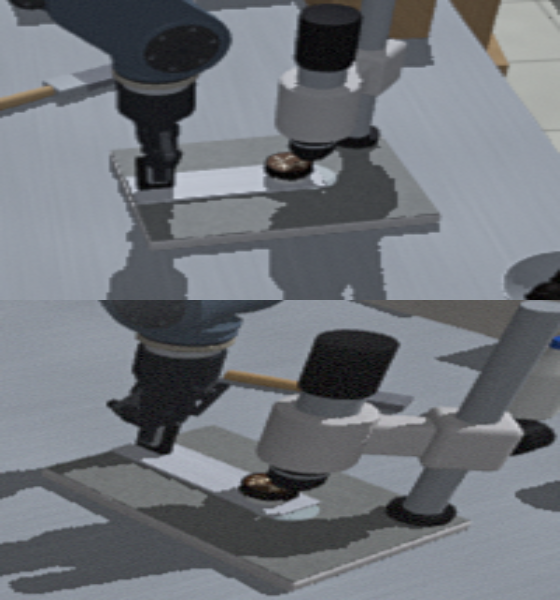

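The picture shows the carrier flat on the stage, with the truffle just short of the objective and below it. About 20 mm of slide remains.

Call:
{"api": "jog_arm", "payload": {"motion": [[-0.007,0,0,0,0],[-0.007,0,0,0,0],[-0.006,0,0,0,0],[0,0,0,0,0],[0,0,0,0,0]]}}

```text
time_s: 11.3
eef_pos: [523.9, 173.3, 44.6]
orientation: [-0.001, -0.043, 0.999, -0.0]
contact_force: [-2.8, -0.4, 10.9]
gripper_width: 0.133
finger_force: 61.0
```

```bash
python3 - <<'E'
from h import *
s=manip.sense(); e=s["eef_pos"]; print(e,s["orientation"],s["contact_force"])
H=np.array([664.2,184.5]); u=np.array([np.cos(.088),np.sin(.088)]); v=np.array([-u[1],u[0]])
for n in("scene","side"):
    w=cloud(read_camera(n)); d=w[...,:2]-H; a=d@u; b=d@v; z=w[...,2]
    m=(z>33)&(z<60)&(np.hypot(a,b)<45); print(n,"truf a",np.percentile(a[m],[1,50,99]).round(1),"b",np.percentile(b[m],[1,50,99]).round(1))
    m=(z>23)&(z<32)&(a>-115)&(a<-45)&(abs(b)<45); print("plate b",np.percentile(b[m],[1,50,99]).round(1),np.median(z[m]))
E
```

```text
[523.91194407 173.28642882  44.61677488] [-5.22689581e-04 -4.27244434e-02  9.99086756e-01 -5.05382231e-05] [-2.82801122 -0.41020568 10.89881418]
scene truf a [-25.3   6.5  22.3] b [-25.9 -11.6  18.6]
plate b [-42.   -3.1  37.1] 27.630719511341056
side truf a [-27.4  -9.   20.7] b [-27.9 -11.8  17.4]
plate b [-35.9  -1.1  31.3] 25.870230323486567
```

The truffle is centred to within about 3 mm, so I release and retreat.

Call:
{"api": "jog_arm", "payload": {"motion": [[0,0,0,0,40],[0,0,0,0,60],[0,0,0,0,60],[0,0,0,0,60],[0,0,-0.02,0,60],[0,0,-0.03,0,60],[0,0,-0.04,0,60],[0.03,0,-0.03,0,60],[0.04,0,0,0,60],[0,0,0,0,60]]}}

```text
time_s: 12.65
eef_pos: [452.9, 167.2, 164.6]
orientation: [-0.0, -0.043, 0.999, -0.0]
contact_force: [0.1, -0.2, -0.3]
gripper_width: 0.596
finger_force: 0.0
```

```bash
python3 - <<'E'
from h import *
s=manip.sense(); print(s["eef_pos"],s["contact_force"])
H=np.array([664.2,184.5]); u=np.array([np.cos(.088),np.sin(.088)]); v=np.array([-u[1],u[0]])
o=[]
for n in("scene","side"):
    c=read_camera(n); o.append(c["img"]); w=cloud(c); d=w[...,:2]-H; a=d@u; b=d@v; z=w[...,2]
    m=(z>33)&(z<60)&(np.hypot(a,b)<45); print(n,"truf a",np.percentile(a[m],[1,50,99]).round(1),"b",np.percentile(b[m],[1,50,99]).round(1))
    m=(z>70)&(z<90)&(abs(a+140)<40)&(abs(b)<25); print("handle",m.sum(),[(x[m].min().round(1),x[m].max().round(1)) for x in(a,b,z)])
cv2.imwrite("pics/m6.png",np.vstack([cv2.resize(o[1][60:380,200:440],(440,600)) ,])[...,::-1])
E
```

```text
[452.87842168 167.1647628  164.56795052] [ 0.06032384 -0.19993467 -0.28742937]
scene truf a [-25.5   5.5  22. ] b [-26.9 -12.4  17. ]
handle 116 [(np.float64(-162.9), np.float64(-121.8)), (np.float64(-8.9), np.float64(6.4)), (np.float64(70.4), np.float64(89.9))]
side truf a [-26.8  -9.   20.6] b [-25.9 -10.9  17.5]
handle 95 [(np.float64(-161.8), np.float64(-123.3)), (np.float64(-11.9), np.float64(9.0)), (np.float64(70.0), np.float64(88.6))]
```

View pics/m6.png

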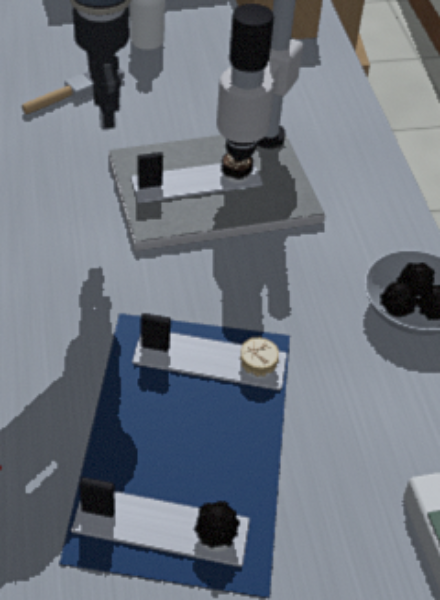

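The carrier lies flat with the truffle (238,163) under the objective and the handle (150,170) to the front at a = -142 mm. The bystanders have not moved and the gripper is clear, so I hand in.

```bash
python3 -c "
from station import manip
print(manip.close_job())"
```

```text
the job is handed in; nothing more can be done
None
```

The cut truffle's carrier was set on the stage, slid in and released with the truffle centred to about 3 mm under the objective by camera, no sign of bumping the head, and the other two carriers left where they were; the job is handed in, and no verdict was returned.

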